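# Load the kart's battery drawer and push it home

### The job

Take the red bottle out of the open battery drawer and stand it upright in the round steel dish, and gently set the two loose blue battery modules down in the two bays that are then free, so that all four modules lie flat in one neat row with their ribs running front to back. Then push the drawer home without slamming it, until it seats in its catch. Do not tip the bottle over, and leave the other things on the bench where they are.

Things in the scene. Friction and masses are not known exactly. Their poses are not given: they have to be found in the camera images.
- battery_bay: Fixed red sheet-metal housing 116 deep (x) x 290 wide (y) x 98 mm tall, open at its front (-x side). Origin: centre of its underside on the bench; its x axis points from its front to its back, z up. The drawer slides out at the front, along its -x. The roof's underside is 92 mm above the bench.
- drawer (a joint): How far the drawer stands open, m: 0 = fully home (its face then is flush with the front of the housing), 0.14 = farthest out. It runs with about 2 N of friction. A sprung ball catch resists with up to about 5 N more between about 12 and 5 mm open and may push the drawer back out a little if it is left there; once past about 3 mm it pulls the drawer in to the stop at 0 and holds it.
- drawer_face (a point): Middle of the drawer's flat outer front face (no handle), 30 mm above the bench; moves with the drawer, axes as the housing's. The aluminium front panel is 276 wide (y) and 6 mm thick and stands from 6 to 54 mm above the bench; nothing sticks out in front of it.
- drawer_mid (a point): Middle of the drawer's floor (its upper surface, 10 mm above the bench), 53 mm behind the front face; moves with the drawer, axes as the housing's. Inside, the drawer is 94 deep (x) x 244 mm wide (y), split by three black dividers into four bays in a row along y; panel 44, side and rear walls 26, dividers 12 mm tall above the floor.
- bay0 (a point): Centre of the floor of bay 0 (at the drawer's +y end), 10 mm above the bench; moves with the drawer, axes as the housing's. The bay is 94 deep (x) x 58 mm wide (y); bay centres are 62 mm apart.
- bay1 (a point): Centre of the floor of bay 1 (second from +y), 10 mm above the bench; moves with the drawer, axes as the housing's. The bay is 94 deep (x) x 58 mm wide (y); bay centres are 62 mm apart.
- bay2 (a point): Centre of the floor of bay 2 (third from +y), 10 mm above the bench; moves with the drawer, axes as the housing's. The bay is 94 deep (x) x 58 mm wide (y); bay centres are 62 mm apart.
- bay3 (a point): Centre of the floor of bay 3 (at the -y end), 10 mm above the bench; moves with the drawer, axes as the housing's. The bay is 94 deep (x) x 58 mm wide (y); bay centres are 62 mm apart.
- cell_a: Blue battery module, 80 (x) x 50 (y) x 45 mm tall, about 0.4 kg, white end bands; on top a black carrying rib along its x, 56 long, 14 wide, from 45 to 67 mm above the underside, and 5 mm brass studs at x = +-34 mm. Same either way round. It swings in a weak grip: grip the rib firmly (100 N is safe). Origin: centre of underside, z up. Starts in a bay and stays in the drawer.
- cell_b: Blue battery module, 80 (x) x 50 (y) x 45 mm tall, about 0.4 kg, white end bands; on top a black carrying rib along its x, 56 long, 14 wide, from 45 to 67 mm above the underside, and 5 mm brass studs at x = +-34 mm. Same either way round. It swings in a weak grip: grip the rib firmly (100 N is safe). Origin: centre of underside, z up. Starts in a bay and stays in the drawer.
- cell_c: Blue battery module, 80 (x) x 50 (y) x 45 mm tall, about 0.4 kg, white end bands; on top a black carrying rib along its x, 56 long, 14 wide, from 45 to 67 mm above the underside, and 5 mm brass studs at x = +-34 mm. Same either way round. It swings in a weak grip: grip the rib firmly (100 N is safe). Origin: centre of underside, z up. Starts on the bench, to be loaded.
- cell_d: Blue battery module, 80 (x) x 50 (y) x 45 mm tall, about 0.4 kg, white end bands; on top a black carrying rib along its x, 56 long, 14 wide, from 45 to 67 mm above the underside, and 5 mm brass studs at x = +-34 mm. Same either way round. It swings in a weak grip: grip the rib firmly (100 N is safe). Origin: centre of underside, z up. Starts on the bench, to be loaded.
- bottle: Small round red bottle with white band and white cap, 105 mm tall, about 70 g: body 28 mm in diameter up to 74 mm, then a shoulder, cap 19 mm in diameter from 84 to 105 mm. Starts upright in one of the bays; too tall for the drawer to close on it. Origin: centre of the underside, z along the bottle to its cap.
- dish: Fixed round open steel dish, 104 mm across at the rim and 24 mm tall, wall 3 mm, flat inner floor 94 mm across and 5 mm above the bench. Origin: centre of its underside.
- tape: Bystander: roll of yellow tape lying flat, 90 mm outer and 72 mm inner diameter, 24 mm tall; origin at the centre of the underside.
- socket: Bystander: upright steel wrench socket, 30 mm in diameter, 38 mm tall; origin at the centre of the underside.
- spray: Bystander: upright orange spray can 54 mm in diameter, 160 mm tall; origin at the centre of the underside.
- meter: Bystander: yellow multimeter lying flat, 78 (x) x 150 (y) x 42 mm; origin at the centre of the underside.
- clamp: Bystander: lying battery clamp with two black handles and copper jaw, about 150 (x) x 50 x 24 mm; origin on the underside near the middle.
- driver: Bystander: screwdriver lying flat along its x, about 200 x 30 x 30 mm; origin on the underside near the middle.
- offcut: Bystander: offcut of pale timber, 45 (x) x 150 (y) x 40 mm; origin at the centre of the underside.
Not all that is in view belongs to the job. Leave any pink look-alike of the cell_c alone.

How it is judged:
On the way, in this order (a step that is already met when the one before it is completed fails the run):
1. the bottle stands upright in the dish and all four modules lie flat in the bays of the still open drawer (x of cell_a in the frame of drawer_mid between -0.01 and 0.01 m and y of cell_a in the frame of drawer_mid between -0.125 and 0.125 m and z of cell_a in the frame of drawer_mid between -0.004 and 0.005 m and angle between each of cell_a, cell_b, cell_c, cell_d, bottle's own z axis and vertical below 0.1 rad and angle between the x axis of each of cell_a, cell_b, cell_c, cell_d and the x axis of drawer_mid, either way round below 0.2 rad and x of cell_b in the frame of drawer_mid between -0.01 and 0.01 m and y of cell_b in the frame of drawer_mid between -0.125 and 0.125 m and z of cell_b in the frame of drawer_mid between -0.004 and 0.005 m and x of cell_c in the frame of drawer_mid between -0.01 and 0.01 m and y of cell_c in the frame of drawer_mid between -0.125 and 0.125 m and z of cell_c in the frame of drawer_mid between -0.004 and 0.005 m and x of cell_d in the frame of drawer_mid between -0.01 and 0.01 m and y of cell_d in the frame of drawer_mid between -0.125 and 0.125 m and z of cell_d in the frame of drawer_mid between -0.004 and 0.005 m and horizontal distance between bottle and dish below 0.037 m and z of bottle in the frame of dish between 0 and 0.01 m and value of joint drawer above 0.06 m), for 0.2 s.
2. the drawer is pushed home and seated in its catch (value of joint drawer below 0.004 m), for 0.2 s.
At the end, for the whole second after the job is handed in: Drawer less than 4 mm open; all four modules flat on its floor (within 5 mm), one to a bay, within 10 mm of the middle front to back and 0.2 rad of straight; bottle upright (within 0.1 rad) on the dish floor, within 37 mm of its centre; all at rest (x of cell_a in the frame of drawer_mid between -0.01 and 0.01 m and y of cell_a in the frame of drawer_mid between -0.125 and 0.125 m and z of cell_a in the frame of drawer_mid between -0.004 and 0.005 m and angle between each of cell_a, cell_b, cell_c, cell_d, bottle's own z axis and vertical below 0.1 rad and angle between the x axis of each of cell_a, cell_b, cell_c, cell_d and the x axis of drawer_mid, either way round below 0.2 rad and x of cell_b in the frame of drawer_mid between -0.01 and 0.01 m and y of cell_b in the frame of drawer_mid between -0.125 and 0.125 m and z of cell_b in the frame of drawer_mid between -0.004 and 0.005 m and x of cell_c in the frame of drawer_mid between -0.01 and 0.01 m and y of cell_c in the frame of drawer_mid between -0.125 and 0.125 m and z of cell_c in the frame of drawer_mid between -0.004 and 0.005 m and x of cell_d in the frame of drawer_mid between -0.01 and 0.01 m and y of cell_d in the frame of drawer_mid between -0.125 and 0.125 m and z of cell_d in the frame of drawer_mid between -0.004 and 0.005 m and horizontal distance between bottle and dish below 0.037 m and z of bottle in the frame of dish between 0 and 0.01 m and linear speed of each of cell_a, cell_b, cell_c, cell_d, bottle below 0.03 m/s and value of joint drawer below 0.004 m); the robot touches nothing.
It fails at once if another thing on the bench is moved more than 30 mm (distance of any of tape, socket, spray, meter, clamp, driver, offcut from where it was at the start of the episode above 0.03 m).
It fails at once if the bottle is tipped more than 0.8 rad (angle between bottle's own z axis and vertical above 0.8 rad).
It fails at once if the drawer is slammed: closing faster than 0.5 m/s (velocity of joint drawer below -0.5 m/s).
It fails at once if a module is dropped or rammed into the drawer or its housing with more than 150 N (contact force between any of cell_a, cell_b, cell_c, cell_d and battery_bay above 150 N).
It also fails if it takes over 72 s, if anything falls off the work surface, if the arm or the gripper's body presses on something with over 40 N, if the wrist force passes 120 N, or if a joint passes its speed limit or range.

### The arm

A 6-joint arm with a two-finger parallel gripper is mounted at the origin on the work surface. World frame = base frame: x ahead of the robot, y to its left, z up, the work surface at z = 0. Lengths are in m, angles in rad, forces in N, time in s.
With the tool pointing down it reaches from about 0.325 to 0.775 m from the base axis. Payload 5.5 kg.
Tool frame: the origin (TCP) lies at the very end of the fingers, on their centre line; the grasp point (between the pads) lies 19 mm behind it; z points along the fingers, y is the line along which they close (so a half turn about z gives the same grasp; the last joint's range is limited). The gripper opens to 85 mm and grips with 20 to 120 N. Pads are 22 mm wide; open, the fingers measure 114 mm over their backs; the gripper's body (76 mm by 85 mm) begins 54 mm behind the grasp point. The pads swing forward as they close: fully open they stand 13 mm farther back than shut.
Start: joints at [-1.198, 0.091, 1.231, -0, 1.82, -0.057], TCP at [0.25, -0.545, 0.231] pointing down, gripper open.
Joint ranges: [-2.87, 2.87], [-0.86, 2.18], [0.17, 2.46], [-1.51, 4.65], [0.06, 2.69], [-2.65, 2.65]. Speed limits (rad/s): [2.57, 2.57, 3.01, 3.14, 3.14, 3.14].

### API

Orientations are given as [roll, pitch, yaw] about the fixed x, y, z axes, in that order (R = Rz(yaw) Ry(pitch) Rx(roll)).
In Python, from rig import status, vision, ticket gives the robot as it stands. The module is installed in compiled form; this text tells all that it offers.
- The arm moves only by the shell command python3 -m inch 'ROWS' [FORCE]. ROWS is JSON, a list of rows, each an object with "dp": the shift along the tool's x, y, z scaled (see below), a list of three; "dr": the turn, a rotation vector about the tool's x, y, z scaled (see below), a list of three; "grip": the opening, from 0 (shut) to 1 (fully open). In form: [{"dp": [x, y, z], "dr": [ax, ay, az], "grip": grip}, ...]. A call has 1 to 8 rows; each row shifts and turns the commanded pose from where the row before left it, along the tool's axes as they then stand; what a row does not reach is not made up. The controller multiplies each number of a shift by 30 cm and each number of a turn by 1.5 rad. A row lasts 1/10 s, in which the tool goes at most 50 mm and 8.59 degrees, less where a joint would pass 70% of its speed; a pose out of reach is approached as far as the arm can. A call with a number of a shift or a turn outside -1 to 1 is refused whole. A call with a gripper value outside its range is refused whole. The fingers move at their own pace and stop on an object; FORCE is the grip in N (left out, the last holds). Time passes only in rows, so rows that do not move let the fingers close. It gives the time, the measured TCP pose, the force, the opening and the grip force at its end, in the units of the state.
- status.get_state(): the state, without advancing time (a new reading comes with each control period).
- vision.grab_frame(name): name is "scene" or "top" or "wrist"; returns the picture (480x640x3 uint8, red, green, blue); there is no depth.
- vision.camera_info(name): a dict with "camera_matrix" (3x3 intrinsics, pixels), "distortion" ([k1, k2, p1, p2, k3] as OpenCV has them; the pictures are not rectified), "R" (3x3) and "t" (3): a world point X has camera coordinates R X + t. Camera axes: x right, y down, z forward; pixel columns grow to the right and rows downward; lengths in m; the calibration is good to about 2 mm. A picture is of the moment at which its call begins: read the wrist's pose just before it. camera_info takes no time and is no camera call; for the wrist camera it gives the pose at the moment of the call.
- ticket.finish_job(): hands the job in; it is judged then, once.
The state is a dict: "time_s": time; "q": joint angles; "dq": joint speeds; "joint_torque": joint torques, N m; "position": TCP position; "tool_rot": TCP orientation; "contact_force": force on the tool from outside, world axes, zero at the start; "wrist_torque": the same for the moment, N m; "width": finger opening in m; "grasp_force": force on a finger pad.
Only numpy, scipy, OpenCV 4.12 (cv2) and the standard library are available. Lean on these libraries where they do the work, as an engineer would, in place of code of your own. Each camera call takes 0.05 s, during which the arm holds its last target. There are 200 camera calls.

## Working session

There is one attempt and no reset: what is moved stays moved. The work goes in short steps, Python scripts to look and compute and a shell command to move; the robot and the scene stay as the last step left them, time stands still between calls to the robot, and variables do not carry over. Pictures are saved under pics/ and viewed, at most 10 in all, crops included, and the job is handed in when it is done.

```bash
mkdir -p pics; cat > h.py <<'E'
import numpy as np, cv2
from rig import status, vision, ticket
def ray(cam,uv):
    K=np.array(cam["camera_matrix"]);D=np.array(cam["distortion"]);R=np.array(cam["R"]);t=np.array(cam["t"])
    p=cv2.undistortPoints(np.array(uv,float).reshape(-1,1,2),K,D).reshape(-1,2)
    return -R.T@t, np.c_[p,np.ones(len(p))]@R
def plane(name,uv,z,cam=None):
    c,d=ray(cam or vision.camera_info(name),uv); return c+d*((z-c[2])/d[:,2])[:,None]
def proj(name,X):
    c=vision.camera_info(name); return cv2.projectPoints(np.array(X,float).reshape(-1,1,3),cv2.Rodrigues(np.array(c["R"]))[0],np.array(c["t"]),np.array(c["camera_matrix"]),np.array(c["distortion"]))[0].reshape(-1,2)
E
python3 - <<'E'
from h import *
s=status.get_state();print({k:np.round(v,3).tolist() for k,v in s.items()})
for n in("scene","top"):
    cv2.imwrite(f"pics/{n}0.png",vision.grab_frame(n)[:,:,::-1]); c=vision.camera_info(n); print(n,-np.array(c["R"]).T@c["t"])
E
```

```text
{'time_s': 0.0, 'q': [-1.198, 0.092, 1.232, -0.0, 1.82, -0.057], 'dq': [0.0, -0.001, -0.001, 0.001, -0.0, -0.001], 'joint_torque': [-0.0, -45.874, -41.802, -0.0, 0.012, -0.0], 'position': [0.25, -0.545, 0.23], 'tool_rot': [-3.14, -0.0, 0.43], 'contact_force': [0.164, 0.772, -0.282], 'wrist_torque': [0.043, -0.001, -0.023], 'grasp_force': 0.0, 'width': 0.085}
scene [1.19760288 0.34614383 0.79426776]
top [ 0.46648614 -0.01718031  1.25491067]
```

View pics/top0.png

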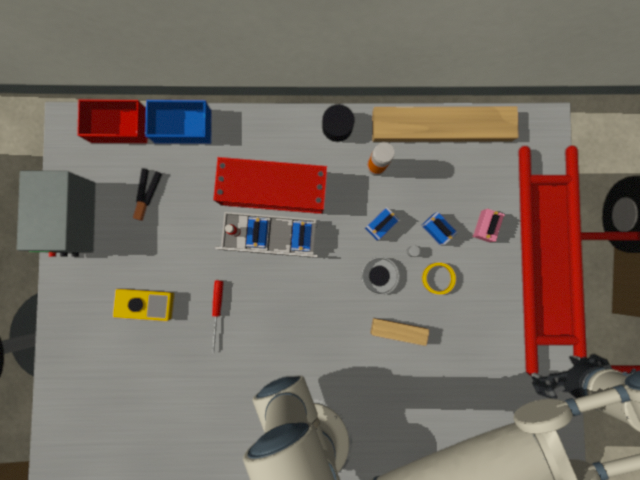

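View pics/scene0.png

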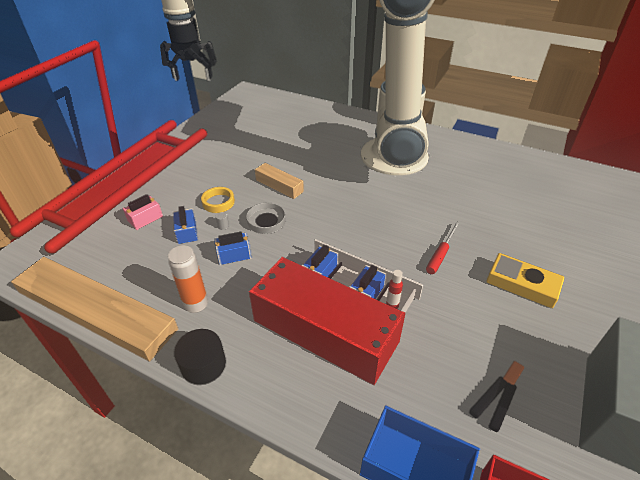

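Top view: the housing is at about (271,186), with the open drawer below it. The bottle is at (232,230) in bay0, and modules are at (257,232) in bay1 and (301,237) in bay3. Loose modules are at (381,224) and (439,229), the pink decoy at (490,224) and the dish at (381,276). The scene view agrees.

```bash
python3 - <<'E'
from h import *
im=cv2.imread("pics/top0.png");hsv=cv2.cvtColor(im,cv2.COLOR_BGR2HSV)
H,S,V=[hsv[...,i].astype(int) for i in range(3)]
def blobs(m,roi,amin):
    x0,y0,x1,y1=roi;k=np.zeros(m.shape,np.uint8);k[y0:y1,x0:x1]=m[y0:y1,x0:x1]
    return [c for c in cv2.findContours(k,cv2.RETR_EXTERNAL,cv2.CHAIN_APPROX_NONE)[0] if cv2.contourArea(c)>=amin]
def rep(tag,c,z):
    P=plane("top",c.reshape(-1,2),z)[:,:2]; r=cv2.minAreaRect((P*1000).astype(np.float32)); print(tag,z,np.round(c.reshape(-1,2).mean(0),1),"c",np.round(r[0],1),"size",np.round(r[1],1),"ang",round(r[2],1)); return P
for c in blobs((((H<8)|(H>172))&(S>150)&(V>110)),(205,150,335,215),500):
    rep("housing",c,.098); print(np.round(plane("top",cv2.boxPoints(cv2.minAreaRect(c)),.098),4))
blue=((H>100)&(H<125)&(S>120))
for c in blobs(blue,(200,200,470,260),60): rep("blue",c,.045)
for c in blobs((V<55)&(S<120),(360,200,460,250),20): rep("rib",c,.067)
for c in blobs((V<55)&(S<120),(218,212,318,256),20): rep("ribdrawer",c,.077)
for c in blobs((V<75),(360,255,405,300),20): rep("dishdark",c,.005)
for c in blobs((V>200)&(S<60),(222,220,242,242),8): rep("cap",c,.115)
cv2.imwrite("pics/crop.png",cv2.resize(im[150:300,205:465],None,fx=3,fy=3,interpolation=cv2.INTER_CUBIC))
E
```

```text
housing 0.098 [270.  183.2] c [697.3 101. ] size [288.5 116.8] ang 85.2
[[ 0.6511  0.2491  0.098 ]
 [ 0.7676  0.2408  0.098 ]
 [ 0.7435 -0.0477  0.098 ]
 [ 0.6269 -0.0377  0.098 ]]
blue 0.045 [306.7 235.8] c [563.1   6.8] size [19.7 66.3] ang 85.0
blue 0.045 [295.4 234.8] c [565.5  36.8] size [22.2 66.9] ang 85.4
blue 0.045 [435.6 231.9] c [ 573.6 -346.2] size [66.8 30.5] ang 41.2
blue 0.045 [262.1 232.5] c [572.5 128. ] size [23.5 64.8] ang 84.8
blue 0.045 [250.1 231.5] c [576.1 160. ] size [19.1 66.1] ang 86.7
blue 0.045 [386.5 226.7] c [ 588.6 -211.9] size [19.2 66.2] ang 44.7
blue 0.045 [445.6 223.7] c [ 596.1 -372.6] size [65.6 16.1] ang 42.5
blue 0.045 [379.1 219. ] c [ 608.6 -192.2] size [21.3 66.3] ang 44.6
rib 0.067 [442.1 226.9] c [ 585.6 -357.8] size [52.7 13.4] ang 44.2
rib 0.067 [383.3 222.6] c [ 597.8 -199.8] size [ 9.5 53.6] ang 44.8
ribdrawer 0.077 [301.4 235. ] c [562.8  19.3] size [47.9  8. ] ang 0.1
ribdrawer 0.077 [255.7 231.3] c [572.4 141.4] size [11.3 51.3] ang 84.8
dishdark 0.005 [378.5 275.5] c [ 454.8 -195.7] size [56.1 53.1] ang 89.9
```

View pics/crop.png

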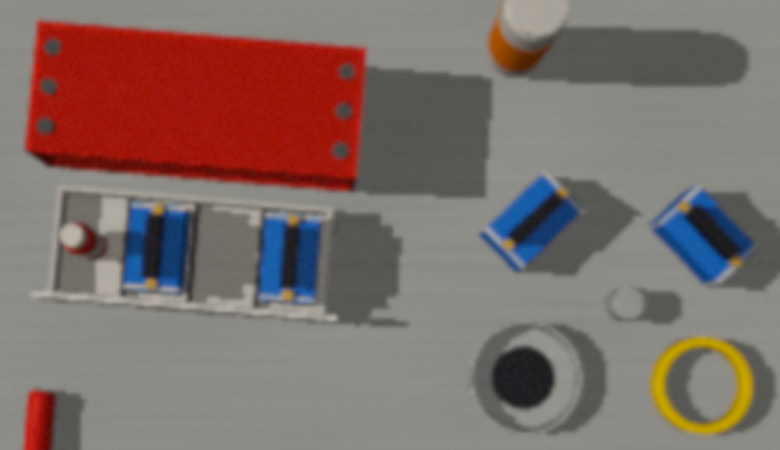

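The crop confirms it: bottle in bay0, modules in bays 1 and 3, bay2 empty. The dish rim is near crop (530,378). Next I'll write a move planner and go above the drawer for a wrist look.

```bash
cat >> h.py <<'E'
from scipy.spatial.transform import Rotation as Ro
def plan(p,yaw=None,step=.045):
    "units to the goal from the present pose: turn first (tool axes), then shift in axes after the turn"
    s=status.get_state(); R=Ro.from_euler("xyz",s["tool_rot"]); 
    G=Ro.from_euler("xyz",[np.pi,0,s["tool_rot"][2] if yaw is None else yaw])
    rv=(R.inv()*G).as_rotvec(); d=G.inv().apply(np.array(p)-s["position"]); n=max(1,int(np.ceil(np.linalg.norm(d)/step))); m=max(1,int(np.ceil(np.linalg.norm(rv)/.145)))
    print("t",s["time_s"],"pos",np.round(s["position"],4),"rot",np.round(s["tool_rot"],3)); print(" turn",m,"x",np.round(rv/1.5/m,4)," shift",n,"x",np.round(d/.3/n,4))
E
python3 - <<'E'
from h import *
plan([.52,.10,.33],1.49)
E
```

```text
t 0.1 pos [ 0.2499 -0.5452  0.2303] rot [-3.14 -0.    0.43]
 turn 8 x [-0.0001 -0.0001 -0.0883]  shift 16 x [ 0.1385  0.0452 -0.0208]
```

```bash
r='{"dp":[0,0,0],"dr":[0,0,-0.0883],"grip":1}'
python3 -m inch '[{"dp":[0,0,0],"dr":[0,0,-0.0883],"grip":1},{"dp":[0,0,0],"dr":[0,0,-0.0883],"grip":1},{"dp":[0,0,0],"dr":[0,0,-0.0883],"grip":1},{"dp":[0,0,0],"dr":[0,0,-0.0883],"grip":1},{"dp":[0,0,0],"dr":[0,0,-0.0883],"grip":1},{"dp":[0,0,0],"dr":[0,0,-0.0883],"grip":1},{"dp":[0,0,0],"dr":[0,0,-0.0883],"grip":1},{"dp":[0,0,0],"dr":[0,0,-0.0883],"grip":1}]'
python3 -m inch '[{"dp":[0.1385,0.045,-0.021],"dr":[0,0,0],"grip":1},{"dp":[0.1385,0.045,-0.021],"dr":[0,0,0],"grip":1},{"dp":[0.1385,0.045,-0.021],"dr":[0,0,0],"grip":1},{"dp":[0.1385,0.045,-0.021],"dr":[0,0,0],"grip":1},{"dp":[0.1385,0.045,-0.021],"dr":[0,0,0],"grip":1},{"dp":[0.1385,0.045,-0.021],"dr":[0,0,0],"grip":1},{"dp":[0.1385,0.045,-0.021],"dr":[0,0,0],"grip":1},{"dp":[0.1385,0.045,-0.021],"dr":[0,0,0],"grip":1}]'
python3 - <<'E'
from h import *
plan([.52,.10,.33],1.49)
np.save("w0.npy",vision.camera_info("wrist"),allow_pickle=True)
cv2.imwrite("pics/w0.png",vision.grab_frame("wrist")[:,:,::-1])
E
python3 -m inch '[{"dp":[0.1385,0.045,-0.021],"dr":[0,0,0],"grip":1},{"dp":[0.1385,0.045,-0.021],"dr":[0,0,0],"grip":1},{"dp":[0.1385,0.045,-0.021],"dr":[0,0,0],"grip":1},{"dp":[0.1385,0.045,-0.021],"dr":[0,0,0],"grip":1},{"dp":[0.1385,0.045,-0.021],"dr":[0,0,0],"grip":1},{"dp":[0.1385,0.045,-0.021],"dr":[0,0,0],"grip":0.6},{"dp":[0.1385,0.045,-0.021],"dr":[0,0,0],"grip":0.6},{"dp":[0.1385,0.045,-0.021],"dr":[0,0,0],"grip":0.6}]'
python3 -m inch '[{"dp":[0,0,0],"dr":[0,0,0],"grip":0.6},{"dp":[0,0,0],"dr":[0,0,0],"grip":0.6}]'
python3 - <<'E'
from h import *
plan([.52,.10,.33],1.49)
np.save("w1.npy",vision.camera_info("wrist"),allow_pickle=True)
cv2.imwrite("pics/w1.png",vision.grab_frame("wrist")[:,:,::-1])
E
```

```text
time_s: 0.9
position: [0.2499, -0.5453, 0.2306]
tool_rot: [-3.141, -0.001, 1.495]
contact_force: [0.5, 0.0, -0.3]
width: 0.0857
grasp_force: 0.0
time_s: 1.7
position: [0.3849, -0.2212, 0.2815]
tool_rot: [-3.141, -0.0, 1.489]
contact_force: [0.8, -0.7, 0.6]
width: 0.0854
grasp_force: 0.0
t 1.7 pos [ 0.3849 -0.2212  0.2815] rot [-3.141 -0.     1.489]
 turn 1 x [-0.0002 -0.0002 -0.0006]  shift 8 x [ 0.1379  0.0453 -0.0202]
time_s: 2.55
position: [0.5198, 0.1012, 0.3319]
tool_rot: [-3.141, 0.0, 1.49]
contact_force: [0.2, -0.5, -0.6]
width: 0.0512
grasp_force: 0.0
time_s: 2.75
position: [0.5195, 0.1002, 0.3312]
tool_rot: [-3.14, 0.001, 1.491]
contact_force: [-0.9, 0.3, 0.1]
width: 0.0516
grasp_force: 0.0
t 2.75 pos [0.5195 0.1002 0.3312] rot [-3.140e+00  1.000e-03  1.491e+00]
 turn 1 x [-0.0012  0.0005  0.0009]  shift 1 x [-0.0006  0.0017  0.0038]
```

View pics/w1.png

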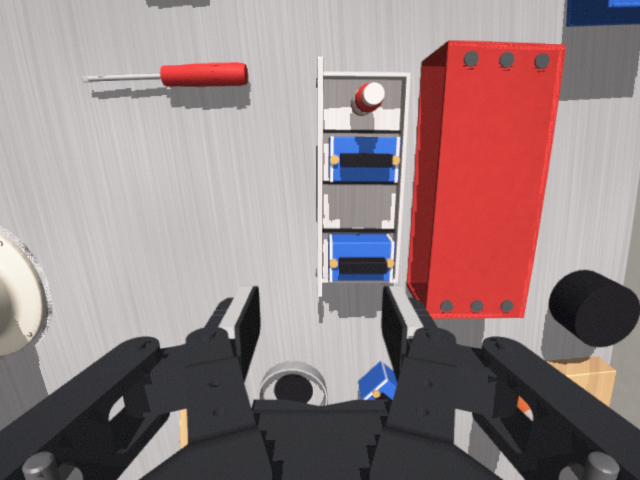

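Wrist view: the front panel's top edge runs from (320,58) to (320,296), with the bottle cap at (370,94). Ribs are at (366,160) and (363,266), bay2 is empty, and the dish rim is at (294,388).

```bash
python3 - <<'E'
from h import *
im=cv2.imread("pics/w1.png");cam=np.load("w1.npy",allow_pickle=True).item()
hsv=cv2.cvtColor(im,cv2.COLOR_BGR2HSV);H,S,V=[hsv[...,i].astype(int) for i in range(3)]
P=lambda uv,z:plane("wrist",uv,z,cam)[:,:2]
def blobs(m,roi,amin):
    x0,y0,x1,y1=roi;k=np.zeros(m.shape,np.uint8);k[y0:y1,x0:x1]=m[y0:y1,x0:x1]
    return [c.reshape(-1,2) for c in cv2.findContours(k,cv2.RETR_EXTERNAL,cv2.CHAIN_APPROX_NONE)[0] if cv2.contourArea(c)>=amin]
print("cam",-np.array(cam["R"]).T@cam["t"])
# panel top: bright columns 316..324
p=[]
for r in range(62,294,4):
    row=V[r,308:334]; i=np.where(row>205)[0]
    if len(i): p.append((308+i.min(),308+i.max(),r))
p=np.array(p); print(p[::8].tolist())
F=P(np.c_[p[:,0],p[:,2]],.054); B=P(np.c_[p[:,1],p[:,2]],.054)
for n,q in(("front",F),("back",B)):
    a=np.polyfit(q[:,1],q[:,0],1); print(n,a,"yaw",-np.arctan(a[0]),"resid",np.std(q[:,0]-np.polyval(a,q[:,1])))
print("panel ends",P([[320,58],[320.5,296]],.054))
for c in blobs((V<50),(325,145,402,175),50)+blobs((V<50),(325,250,402,280),50):
    r=cv2.minAreaRect((P(c,.077)*1000).astype(np.float32));print("rib",np.round(c.mean(0)),np.round(r[0],1),np.round(r[1],1),round(r[2],1))
for c in blobs((V>170)&(S<60),(352,80,388,110),50):
    print("cap",np.round(c.mean(0)),cv2.minEnclosingCircle((P(c,.115)*1000).astype(np.float32)))
for z,uv in((.098,[[446,45],[564,45],[523,317],[409,317]]),):print("roof",P(uv,z))
for y0,y1 in((125,136),(178,189),(225,236)): 
    k=[(u,y0+np.argmin(V[y0:y1,u])) for u in (400,)]
    print("div",k,P(k,.022))
print("drawer wall rear corners top z.036",P([[410,73],[398,283]],.036),"side outer",P([[322,73],[322,283]],.036))
# dish in two views
im2=cv2.imread("pics/w0.png");c0=np.load("w0.npy",allow_pickle=True).item()
print("dish wrist1 rim L/R/top", P([[260,390],[327,390],[294,361]],.024))
cv2.imwrite("pics/w0s.png",im2)
t=cv2.imread("pics/top0.png");g=cv2.cvtColor(t,cv2.COLOR_BGR2GRAY)
cc=cv2.HoughCircles(cv2.resize(g[250:305,355:410],None,fx=4,fy=4,interpolation=cv2.INTER_CUBIC),cv2.HOUGH_GRADIENT,1,200,param1=100,param2=20,minRadius=55,maxRadius=90)
print(cc); u=cc[0,0]/4; uv=[[355+u[0],250+u[1]],[355+u[0]+u[2],250+u[1]]];print("dish top",plane("top",uv,.024))
E
```

```text
cam [0.52499459 0.16765972 0.47337964]
[[318, 322, 62], [318, 322, 94], [318, 333, 126], [318, 333, 158], [318, 321, 190], [318, 333, 222], [308, 333, 254], [308, 321, 286]]
front [0.12894161 0.50005452] yaw -0.12823406566234966 resid 0.0034198123108634916
back [0.06049763 0.52294981] yaw -0.060423980423971395 resid 0.005809908672145051
panel ends [[ 0.53120884  0.25218566]
 [ 0.50998427 -0.02061063]]
rib [366. 160.] [571.8 143.5] [11.6 53.5] 85.6
rib [363. 265.] [561.8  23.9] [15.9 53.6] 85.4
cap [374.  92.] ((577.7183227539062, 206.04501342773438), 10.243478775024414)
roof [[ 0.65093959  0.24629724]
 [ 0.7667931   0.24023017]
 [ 0.7436852  -0.04706832]
 [ 0.61046594 -0.03516429]]
div [(400, np.int64(131))] [[0.62074885 0.17055627]]
div [(400, np.int64(178))] [[0.61927489 0.11450602]]
div [(400, np.int64(235))] [[0.61758958 0.04162103]]
drawer wall rear corners top z.036 [[ 0.6308952   0.23272303]
 [ 0.61083096 -0.01861655]] side outer [[ 0.53245661  0.24003693]
 [ 0.51272249 -0.01065893]]
dish wrist1 rim L/R/top [[ 0.40862514 -0.17660731]
 [ 0.50648879 -0.18404021]
 [ 0.46333603 -0.1313771 ]]
NoneTraceback (most recent call last):
  File "<stdin>", line 34, in <module>
TypeError: 'NoneType' object is not subscriptable
```

View pics/w0.png

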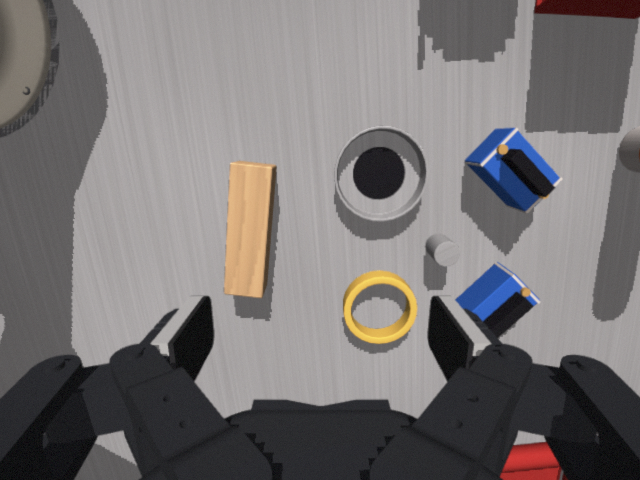

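In w0 the dish rim spans u 334–427, v 126–221. The first loose module's rib centre is at about (526,172), and the second is partly hidden at (498,298).

```bash
python3 - <<'E'
from h import *
c0=np.load("w0.npy",allow_pickle=True).item()
P=lambda uv,z:plane("wrist",uv,z,c0)[:,:2]
print("dish rim",P([[380.5,173.5],[334,173],[427,173]],.024),"disc",P([[379,173]],.006))
print("top dish",plane("top",[[381.7,276],[379,275.6]],.024)[:,:2])
hsv=cv2.cvtColor(cv2.imread("pics/w0.png"),cv2.COLOR_BGR2HSV);m=(hsv[...,2]<50).astype(np.uint8);k=np.zeros_like(m);k[145:205,495:560]=m[145:205,495:560]
for c in cv2.findContours(k,cv2.RETR_EXTERNAL,cv2.CHAIN_APPROX_NONE)[0]:
    if cv2.contourArea(c)>60: r=cv2.minAreaRect((P(c.reshape(-1,2),.067)*1000).astype(np.float32));print("rib c",r)
plan([.5777,.2055,.20],1.493)
E
```

```text
dish rim [[ 0.45319805 -0.19428338]
 [ 0.40269451 -0.1896815 ]
 [ 0.50407879 -0.19771315]] disc [[ 0.45434567 -0.19540306]]
top dish [[ 0.45351297 -0.20042561]
 [ 0.45462012 -0.19298645]]
rib c ((592.304931640625, -200.45245361328125), (18.565475463867188, 61.83778762817383), 42.9420280456543)
t 2.8 pos [0.5193 0.0994 0.3315] rot [-3.14e+00  1.00e-03  1.49e+00]
 turn 1 x [-0.0008  0.0004 -0.0021]  shift 4 x [0.092  0.0416 0.1096]
```

```bash

python3 -m inch '[{"dp":[0.092,0.0416,0.1096],"dr":[0,0,-0.002],"grip":0.6},{"dp":[0.092,0.0416,0.1096],"dr":[0,0,0],"grip":0.6},{"dp":[0.092,0.0416,0.1096],"dr":[0,0,0],"grip":0.6},{"dp":[0.092,0.0416,0.1096],"dr":[0,0,0],"grip":0.6},{"dp":[0,0,0.05],"dr":[0,0,0],"grip":0.6},{"dp":[0,0,0],"dr":[0,0,0],"grip":0.6}]'
python3 - <<'E'
from h import *
plan([.5777,.2055,.05],1.493)
cv2.imwrite("pics/w2.png",vision.grab_frame("wrist")[:,:,::-1])
E
```

```text
time_s: 3.4
position: [0.5766, 0.204, 0.1819]
tool_rot: [-3.136, 0.003, 1.491]
contact_force: [-0.1, -0.2, -0.7]
width: 0.0514
grasp_force: 0.0
t 3.4 pos [0.5766 0.204  0.1819] rot [-3.136e+00  3.000e-03  1.491e+00]
 turn 1 x [-0.004   0.0019 -0.001 ]  shift 3 x [0.0017 0.0011 0.1466]
```

View pics/w2.png

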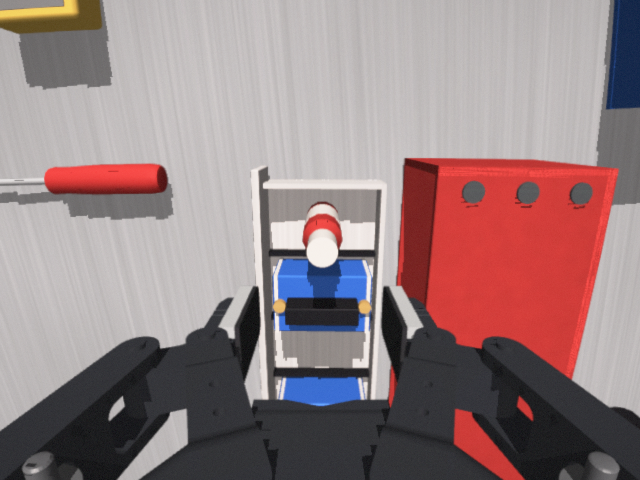

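The cap sits at (322,250), centred between the fingers in u. I'll check that against the prediction, then descend.

```bash
python3 - <<'E'
from h import *
print(proj("wrist",[[.5777,.2055,.115],[.5777,.2055,.010]]),plane("wrist",[[322,250]],.115))
E
python3 -m inch '[{"dp":[0.005,0.003,0.11],"dr":[-0.004,0.002,0],"grip":0.6},{"dp":[0,0,0.11],"dr":[0,0,0],"grip":0.6},{"dp":[0,0,0.11],"dr":[0,0,0],"grip":0.6},{"dp":[0,0,0.11],"dr":[0,0,0],"grip":0.6},{"dp":[0,0,0],"dr":[0,0,0],"grip":0.6},{"dp":[0,0,0],"dr":[0,0,0],"grip":0.6}]'
```

```text
[[320.79618481 251.581755  ]
 [320.74070275 216.38204785]] [[0.57851279 0.20644876 0.115     ]]
time_s: 4.05
position: [0.5803, 0.2065, 0.0561]
tool_rot: [3.133, -0.004, 1.491]
contact_force: [0.5, 1.0, 1.3]
width: 0.051
grasp_force: 0.0
```

```bash

python3 -m inch '[{"dp":[0,0,0.01],"dr":[0,0,0],"grip":0},{"dp":[0,0,0],"dr":[0,0,0],"grip":0},{"dp":[0,0,0],"dr":[0,0,0],"grip":0},{"dp":[0,0,0],"dr":[0,0,0],"grip":0},{"dp":[0,0,0],"dr":[0,0,0],"grip":0},{"dp":[0,0,0],"dr":[0,0,0],"grip":0}]' 30
python3 -m inch '[{"dp":[0,0,0],"dr":[0,0,0],"grip":0},{"dp":[0,0,-0.05],"dr":[0,0,0],"grip":0},{"dp":[0,0,-0.1],"dr":[0,0,0],"grip":0},{"dp":[0,0,-0.15],"dr":[0,0,0],"grip":0},{"dp":[0,0,-0.15],"dr":[0,0,0],"grip":0},{"dp":[0,0,-0.1],"dr":[0,0,0],"grip":0},{"dp":[0,0,-0.05],"dr":[0,0,0],"grip":0},{"dp":[0,0,0],"dr":[0,0,0],"grip":0}]'
python3 - <<'E'
from h import *
plan([.4535,-.1955,.22])
E
```

```text
time_s: 4.65
position: [0.5808, 0.2078, 0.0536]
tool_rot: [3.132, -0.004, 1.493]
contact_force: [-1.8, -0.6, 7.0]
width: 0.0274
grasp_force: 29.2
time_s: 5.45
position: [0.5792, 0.2072, 0.234]
tool_rot: [3.131, -0.005, 1.493]
contact_force: [-0.4, -1.1, -0.7]
width: 0.0271
grasp_force: 29.7
t 5.45 pos [0.5792 0.2072 0.234 ] rot [ 3.131 -0.005  1.493]
 turn 1 x [ 0.0074 -0.0033 -0.    ]  shift 10 x [-0.1371 -0.0313  0.0047]
```

```bash

python3 -m inch '[{"dp":[-0.05,-0.0113,0],"dr":[0.0074,-0.0033,0],"grip":0},{"dp":[-0.1371,-0.0313,0.005],"dr":[0,0,0],"grip":0},{"dp":[-0.1371,-0.0313,0.005],"dr":[0,0,0],"grip":0},{"dp":[-0.1371,-0.0313,0.005],"dr":[0,0,0],"grip":0},{"dp":[-0.1371,-0.0313,0.005],"dr":[0,0,0],"grip":0},{"dp":[-0.1371,-0.0313,0.005],"dr":[0,0,0],"grip":0},{"dp":[-0.1371,-0.0313,0.005],"dr":[0,0,0],"grip":0},{"dp":[-0.1371,-0.0313,0.005],"dr":[0,0,0],"grip":0}]'
python3 -m inch '[{"dp":[-0.1371,-0.0313,0.005],"dr":[0,0,0],"grip":0},{"dp":[-0.1371,-0.0313,0.005],"dr":[0,0,0],"grip":0},{"dp":[-0.087,-0.02,0],"dr":[0,0,0],"grip":0},{"dp":[0,0,0],"dr":[0,0,0],"grip":0},{"dp":[0,0,0],"dr":[0,0,0],"grip":0}]'
python3 - <<'E'
from h import *
cv2.imwrite("pics/w3.png",vision.grab_frame("wrist")[:,:,::-1])
plan([.4535,-.1955,.050],1.493)
E
```

```text
time_s: 6.25
position: [0.4834, -0.0916, 0.2176]
tool_rot: [-3.131, 0.001, 1.492]
contact_force: [1.3, -0.4, -0.7]
width: 0.0272
grasp_force: 29.6
time_s: 6.75
position: [0.4512, -0.196, 0.2157]
tool_rot: [-3.132, -0.0, 1.49]
contact_force: [0.7, 0.6, -1.5]
width: 0.0271
grasp_force: 29.6
t 6.8 pos [ 0.4517 -0.1955  0.2163] rot [-3.133  0.     1.492]
 turn 1 x [-0.0055  0.0002 -0.0008]  shift 4 x [1.000e-04 1.500e-03 1.386e-01]
```

View pics/w3.png

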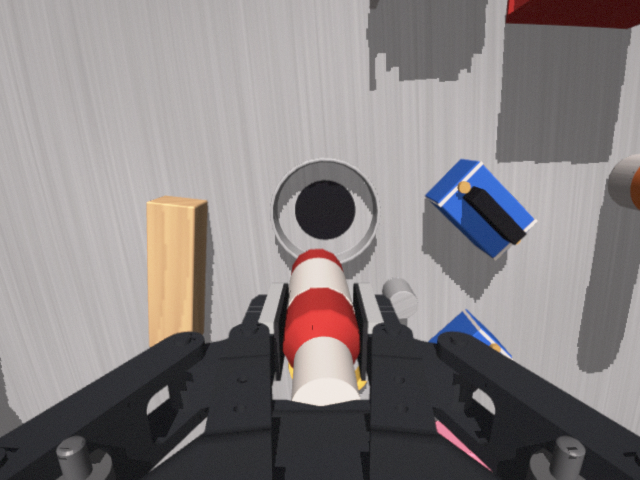

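The bottle is held upright at (322,330). The dish rim is centred at (325,212), the modules are at (480,205) and (465,340), and the socket is clear.

```bash
python3 - <<'E'
from h import *
print(plane("wrist",[[325,212]],.024))
E
python3 -m inch '[{"dp":[0,0.003,0.1],"dr":[-0.0055,0,0],"grip":0},{"dp":[0,0.003,0.15],"dr":[0,0,0],"grip":0},{"dp":[0,0,0.15],"dr":[0,0,0],"grip":0},{"dp":[0,0,0.1],"dr":[0,0,0],"grip":0},{"dp":[0,0,0.03],"dr":[0,0,0],"grip":0},{"dp":[0,0,0],"dr":[0,0,0],"grip":0},{"dp":[0,0,0],"dr":[0,0,0],"grip":0}]'
```

```text
[[ 0.45490603 -0.19332379  0.024     ]]
time_s: 7.5
position: [0.4555, -0.1962, 0.0611]
tool_rot: [3.136, 0.003, 1.493]
contact_force: [-0.0, -0.5, -0.6]
width: 0.0271
grasp_force: 29.5
```

```bash

python3 -m inch '[{"dp":[0,0,0.015],"dr":[0,0,0],"grip":0},{"dp":[0,0,0.012],"dr":[0,0,0],"grip":0},{"dp":[0,0,0],"dr":[0,0,0],"grip":0}]'
python3 -m inch '[{"dp":[0,0,0.008],"dr":[0,0,0],"grip":0},{"dp":[0,0,0],"dr":[0,0,0],"grip":0}]'
```

```text
time_s: 7.8
position: [0.4546, -0.1963, 0.0513]
tool_rot: [3.138, 0.002, 1.492]
contact_force: [-0.0, -0.0, -1.6]
width: 0.027
grasp_force: 29.6
time_s: 8.0
position: [0.4547, -0.1964, 0.0489]
tool_rot: [3.138, 0.002, 1.492]
contact_force: [-0.9, 0.3, -0.5]
width: 0.027
grasp_force: 29.5
```

```bash

python3 -m inch '[{"dp":[0,0,0.004],"dr":[0,0,0],"grip":0},{"dp":[0,0,0],"dr":[0,0,0],"grip":0}]'
python3 -m inch '[{"dp":[0,0,0.004],"dr":[0,0,0],"grip":0},{"dp":[0,0,0],"dr":[0,0,0],"grip":0}]'
python3 -m inch '[{"dp":[0,0,0.004],"dr":[0,0,0],"grip":0},{"dp":[0,0,0],"dr":[0,0,0],"grip":0}]'
```

```text
time_s: 8.2
position: [0.4548, -0.1966, 0.0487]
tool_rot: [3.138, 0.003, 1.492]
contact_force: [-2.3, 0.4, 5.2]
width: 0.0275
grasp_force: 30.5
time_s: 8.4
position: [0.4549, -0.1968, 0.0487]
tool_rot: [3.137, 0.003, 1.492]
contact_force: [-4.9, 1.7, 10.2]
width: 0.0272
grasp_force: 31.8
time_s: 8.6
position: [0.4549, -0.197, 0.0486]
tool_rot: [3.137, 0.004, 1.492]
contact_force: [-7.2, 1.8, 15.9]
width: 0.0272
grasp_force: 33.2
```

```bash

python3 -m inch '[{"dp":[0,0,-0.009],"dr":[0,0,0],"grip":0},{"dp":[0,0,0],"dr":[0,0,0],"grip":0.4},{"dp":[0,0,0],"dr":[0,0,0],"grip":0.6},{"dp":[0,0,0],"dr":[0,0,0],"grip":0.6},{"dp":[0,0,0],"dr":[0,0,0],"grip":0.6}]'
python3 -m inch '[{"dp":[0,0,-0.05],"dr":[0,0,0],"grip":0.6},{"dp":[0,0,-0.1],"dr":[0,0,0],"grip":0.6},{"dp":[0,0,-0.15],"dr":[0,0,0],"grip":0.6},{"dp":[0,0,-0.15],"dr":[0,0,0],"grip":0.6},{"dp":[0,0,-0.1],"dr":[0,0,0],"grip":0.6},{"dp":[0,0,0],"dr":[0,0,0],"grip":0.6},{"dp":[0,0,0],"dr":[0,0,0],"grip":0.6}]'
python3 - <<'E'
from h import *
im=vision.grab_frame("wrist")[:,:,::-1]; cam=vision.camera_info("wrist")
cv2.imwrite("pics/w4.png",im); np.save("w4.npy",cam,allow_pickle=True)
cv2.imwrite("pics/t4.png",vision.grab_frame("top")[:,:,::-1])
plan([.597,-.200,.20],-.78)
E
```

```text
time_s: 9.1
position: [0.4543, -0.1961, 0.0473]
tool_rot: [3.139, 0.002, 1.492]
contact_force: [0.5, -0.4, 0.0]
width: 0.0512
grasp_force: 0.0
time_s: 9.8
position: [0.4544, -0.196, 0.2143]
tool_rot: [3.136, 0.003, 1.492]
contact_force: [-0.5, 0.1, -0.6]
width: 0.0514
grasp_force: 0.0
t 9.9 pos [ 0.4536 -0.1957  0.2116] rot [3.140e+00 1.000e-03 1.492e+00]
 turn 16 x [ 0.0001 -0.      0.0947]  shift 4 x [ 0.0875 -0.0815  0.0097]
```

View pics/w4.png

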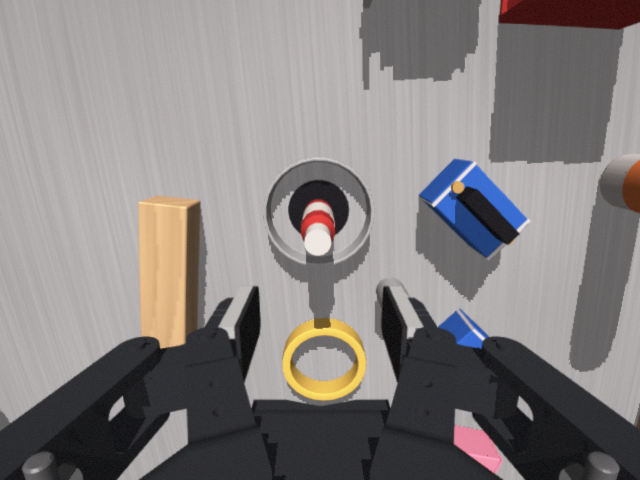

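The bottle stands upright in the dish (cap at (317,240)). Next is the right-hand module, at about (.585,-.358).

```bash

python3 -m inch '[{"dp":[0,0,0],"dr":[0,0,0.096],"grip":0.6},{"dp":[0,0,0],"dr":[0,0,0.096],"grip":0.6},{"dp":[0,0,0],"dr":[0,0,0.096],"grip":0.6},{"dp":[0,0,0],"dr":[0,0,0.096],"grip":0.6},{"dp":[0,0,0],"dr":[0,0,0.097],"grip":0.6}]'
python3 - <<'E'
from h import *
plan([.585,-.358,.20],.77)
E
```

```text
time_s: 10.4
position: [0.4534, -0.1955, 0.2107]
tool_rot: [3.141, 0.001, 0.765]
contact_force: [0.6, 0.4, -0.7]
width: 0.0514
grasp_force: 0.0
t 10.4 pos [ 0.4534 -0.1955  0.2107] rot [3.141e+00 1.000e-03 7.650e-01]
 turn 1 x [ 0.0001  0.0004 -0.0034]  shift 5 x [-0.0124  0.1388  0.0072]
```

```bash

python3 -m inch '[{"dp":[-0.0124,0.1388,0.007],"dr":[0,0,-0.003],"grip":0.6},{"dp":[-0.0124,0.1388,0.007],"dr":[0,0,0],"grip":0.6},{"dp":[-0.0124,0.1388,0.007],"dr":[0,0,0],"grip":0.6},{"dp":[-0.0124,0.1388,0.007],"dr":[0,0,0],"grip":0.6},{"dp":[-0.0124,0.1388,0.007],"dr":[0,0,0],"grip":0.6},{"dp":[0,0,0],"dr":[0,0,0],"grip":0.6},{"dp":[0,0,0],"dr":[0,0,0],"grip":0.6}]'
cat >> h.py <<'E'
def rib(z=.067,center=(.585,-.358),rad=.06,name="w"):
    "black rib near an expected place, from the wrist camera: centre and direction on plane z"
    cam=vision.camera_info("wrist"); im=vision.grab_frame("wrist")[:,:,::-1]; cv2.imwrite(f"pics/{name}.png",im)
    hsv=cv2.cvtColor(im,cv2.COLOR_BGR2HSV); m=(hsv[...,2]<50).astype(np.uint8); m[400:]=0
    for c in cv2.findContours(m,cv2.RETR_EXTERNAL,cv2.CHAIN_APPROX_NONE)[0]:
        if cv2.contourArea(c)<80: continue
        P=plane("wrist",c.reshape(-1,2),z,cam)[:,:2]; r=cv2.minAreaRect((P*1000).astype(np.float32)); 
        if np.linalg.norm(np.array(r[0])/1000-center)<rad: print("rib px",np.round(c.reshape(-1,2).mean(0)),"xy",np.round(r[0],1),np.round(r[1],1),round(r[2],1))
E
python3 - <<'E'
from h import *
rib(name="w5"); print(proj("wrist",[[.585,-.358,.067]])); plan([.585,-.358,.047],.77)
E
```

```text
time_s: 11.1
position: [0.5859, -0.3578, 0.1987]
tool_rot: [-3.138, 0.001, 0.775]
contact_force: [-0.3, -0.2, 0.5]
width: 0.0514
grasp_force: 0.0
rib px [322. 230.] xy [ 585.6 -358.9] [56.9 12.4] 42.5
[[320.28499142 230.86959513]]
t 11.15 pos [ 0.5859 -0.3573  0.2009] rot [-3.141 -0.     0.775]
 turn 1 x [-0.0001 -0.      0.0036]  shift 4 x [-9.000e-04 -1.000e-04  1.283e-01]
```

View pics/w5.png

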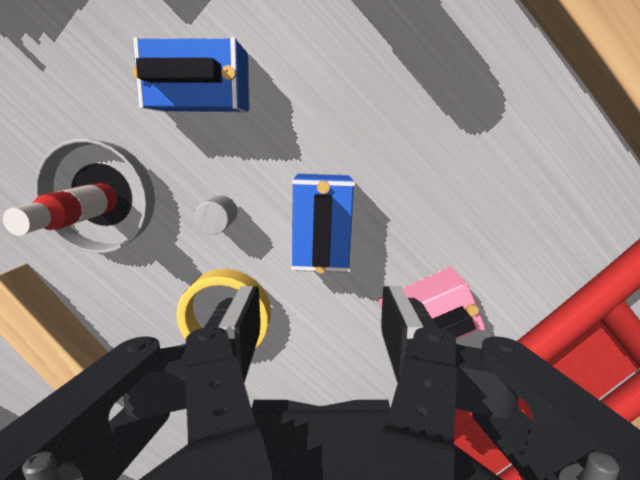

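The module's rib is at (322,230), matching the prediction (320,231). The socket and tape are off to the left and the pink decoy is to the right, all clear of the fingers.

```bash

python3 -m inch '[{"dp":[0,0.002,0.1],"dr":[0,0,0.012],"grip":0.55},{"dp":[0,0,0.14],"dr":[0,0,0],"grip":0.55},{"dp":[0,0,0.14],"dr":[0,0,0],"grip":0.55},{"dp":[0,0,0.08],"dr":[0,0,0],"grip":0.55},{"dp":[0,0,0.03],"dr":[0,0,0],"grip":0.55},{"dp":[0,0,0],"dr":[0,0,0],"grip":0.55},{"dp":[0,0,0],"dr":[0,0,0],"grip":0.55}]' 100
python3 - <<'E'
from h import *
plan([.5856,-.3585,.0475],.755)
E
```

```text
time_s: 11.85
position: [0.588, -0.3586, 0.0591]
tool_rot: [3.134, -0.002, 0.758]
contact_force: [0.6, -0.3, 0.2]
width: 0.0472
grasp_force: 0.0
t 11.85 pos [ 0.588  -0.3586  0.0591] rot [ 3.134e+00 -2.000e-03  7.580e-01]
 turn 1 x [ 0.005  -0.001   0.0019]  shift 1 x [-0.0056 -0.0059  0.0388]
```

```bash

python3 -m inch '[{"dp":[-0.0056,-0.0059,0.037],"dr":[0.005,-0.001,0.002],"grip":0.55},{"dp":[0,0,0],"dr":[0,0,0],"grip":0.55},{"dp":[0,0,0],"dr":[0,0,0],"grip":0},{"dp":[0,0,0],"dr":[0,0,0],"grip":0},{"dp":[0,0,0],"dr":[0,0,0],"grip":0},{"dp":[0,0,0],"dr":[0,0,0],"grip":0},{"dp":[0,0,0],"dr":[0,0,0],"grip":0},{"dp":[0,0,0],"dr":[0,0,0],"grip":0}]' 100
```

```text
time_s: 12.65
position: [0.5852, -0.3587, 0.0457]
tool_rot: [-3.139, 0.001, 0.754]
contact_force: [1.3, -0.5, 3.4]
width: 0.012
grasp_force: 99.8
```

```bash

python3 -m inch '[{"dp":[0,0,-0.03],"dr":[0,0,0],"grip":0},{"dp":[0,0,-0.1],"dr":[0,0,0],"grip":0},{"dp":[0,0,-0.15],"dr":[0,0,0],"grip":0},{"dp":[0,0,-0.15],"dr":[0,0,0],"grip":0},{"dp":[0,0,-0.1],"dr":[0,0,0],"grip":0},{"dp":[0,0,-0.05],"dr":[0,0,0],"grip":0}]'
python3 -m inch '[{"dp":[0,0,0],"dr":[0,0,0.06],"grip":0},{"dp":[0,0,0],"dr":[0,0,0.09],"grip":0},{"dp":[0,0,0],"dr":[0,0,0.09],"grip":0},{"dp":[0,0,0],"dr":[0,0,0.09],"grip":0},{"dp":[0,0,0],"dr":[0,0,0.09],"grip":0},{"dp":[0,0,0],"dr":[0,0,0.09],"grip":0},{"dp":[0,0,0],"dr":[0,0,0.045],"grip":0}]'
python3 - <<'E'
from h import *
plan([.5686,.0806,.21],-.0776)
E
```

```text
time_s: 13.25
position: [0.5857, -0.3589, 0.223]
tool_rot: [-3.141, -0.0, 0.754]
contact_force: [-0.2, -0.7, -3.8]
width: 0.012
grasp_force: 98.9
time_s: 13.95
position: [0.5849, -0.3583, 0.2175]
tool_rot: [-3.138, 0.006, -0.083]
contact_force: [-0.5, -0.0, -3.7]
width: 0.0119
grasp_force: 98.7
t 13.95 pos [ 0.5849 -0.3583  0.2175] rot [-3.138  0.006 -0.083]
 turn 1 x [-0.0025  0.0042 -0.0034]  shift 10 x [-0.0168 -0.1455  0.0025]
```

```bash

python3 -m inch '[{"dp":[-0.0084,-0.0727,0.002],"dr":[0,0.004,-0.003],"grip":0},{"dp":[-0.0168,-0.1455,0],"dr":[0,0,0],"grip":0},{"dp":[-0.0168,-0.1455,0],"dr":[0,0,0],"grip":0},{"dp":[-0.0168,-0.1455,0],"dr":[0,0,0],"grip":0},{"dp":[-0.0168,-0.1455,0],"dr":[0,0,0],"grip":0},{"dp":[-0.0168,-0.1455,0],"dr":[0,0,0],"grip":0},{"dp":[-0.0168,-0.1455,0],"dr":[0,0,0],"grip":0},{"dp":[-0.0168,-0.1455,0],"dr":[0,0,0],"grip":0}]'
python3 -m inch '[{"dp":[-0.0168,-0.1455,0],"dr":[0,0,0],"grip":0},{"dp":[-0.0168,-0.1455,0],"dr":[0,0,0],"grip":0},{"dp":[-0.0084,-0.0727,0],"dr":[0,0,0],"grip":0},{"dp":[0,0,0],"dr":[0,0,0],"grip":0},{"dp":[0,0,0],"dr":[0,0,0],"grip":0}]'
python3 - <<'E'
from h import *
plan([.5686,.0806,.056],-.0776); cv2.imwrite("pics/w6.png",vision.grab_frame("wrist")[:,:,::-1]); np.save("w6.npy",vision.camera_info("wrist"),allow_pickle=True)
# expected pixels: drawer mid & walls
for c,s in (("rim rear z.036",[[.048,-.122,.026],[.048,.122,.026]]),("div tops",[[.047,0,.012],[.047,-.062,.012]]),("bay3 rib",[[0,-.088,.067]])):
    a=-.0776; X=[[.571+p[0]*np.cos(a)-p[1]*np.sin(a),.1115+p[0]*np.sin(a)+p[1]*np.cos(a),.01+p[2]] for p in s]; print(c,np.round(proj("wrist",X)))
E
```

```text
time_s: 14.75
position: [0.5708, -0.0277, 0.218]
tool_rot: [-3.139, -0.0, -0.074]
contact_force: [0.0, 0.1, -3.1]
width: 0.0118
grasp_force: 98.9
time_s: 15.25
position: [0.5668, 0.0805, 0.2183]
tool_rot: [-3.14, -0.001, -0.072]
contact_force: [-0.7, -0.4, -3.7]
width: 0.0118
grasp_force: 98.9
t 15.25 pos [0.5668 0.0805 0.2183] rot [-3.14e+00 -1.00e-03 -7.20e-02]
 turn 1 x [-0.0008 -0.0004  0.0035]  shift 4 x [ 0.0015 -0.0002  0.1352]
rim rear z.036 [[423. 162.]
 [148. 162.]]
div tops [[286. 162.]
 [354. 162.]]
bay3 rib [[391. 226.]]
```

View pics/w6.png

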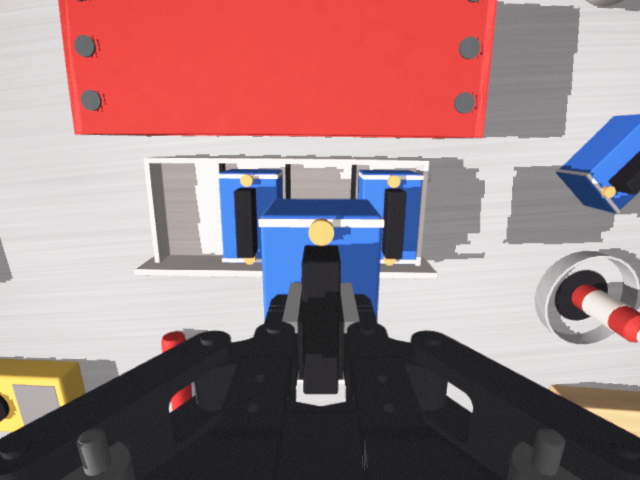

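The held module hangs straight, with its stud at (321,232). The predicted divider and wall pixels agree with the picture to within a few px, so bay2 lies directly below.

```bash
python3 - <<'E'
from h import *
cam=np.load("w6.npy",allow_pickle=True).item()
s=plane("w",[[321,232]],.2226,cam)[0]; print("stud rel tcp",s[:2]-[.5668,.0805])
E
python3 -m inch '[{"dp":[0.002,0,0.06],"dr":[0,0,0.003],"grip":0},{"dp":[0.002,0,0.11],"dr":[0,0,0],"grip":0},{"dp":[0.002,0,0.11],"dr":[0,0,0],"grip":0},{"dp":[0,0,0.1],"dr":[0,0,0],"grip":0},{"dp":[0,0,0.06],"dr":[0,0,0],"grip":0},{"dp":[0,0,0],"dr":[0,0,0],"grip":0},{"dp":[0,0,0],"dr":[0,0,0],"grip":0}]'
python3 - <<'E'
from h import *
plan([.5686,.0806,.056],-.0776)
E
```

```text
stud rel tcp [ 0.0326365  -0.00312233]
time_s: 16.0
position: [0.5696, 0.0793, 0.0874]
tool_rot: [-3.14, -0.002, -0.08]
contact_force: [0.5, 0.5, -3.0]
width: 0.0116
grasp_force: 98.9
t 16.0 pos [0.5696 0.0793 0.0874] rot [-3.14e+00 -2.00e-03 -8.00e-02]
 turn 1 x [-0.0012 -0.0014 -0.0014]  shift 1 x [-0.0035 -0.0042  0.1047]
```

```bash

python3 -m inch '[{"dp":[-0.0035,-0.0042,0.03],"dr":[-0.001,-0.001,-0.001],"grip":0},{"dp":[0,0,0.03],"dr":[0,0,0],"grip":0},{"dp":[0,0,0.02],"dr":[0,0,0],"grip":0},{"dp":[0,0,0.01],"dr":[0,0,0],"grip":0},{"dp":[0,0,0],"dr":[0,0,0],"grip":0}]'
python3 -m inch '[{"dp":[0,0,0.006],"dr":[0,0,0],"grip":0},{"dp":[0,0,0],"dr":[0,0,0],"grip":0}]'
```

```text
time_s: 16.5
position: [0.5682, 0.0817, 0.0593]
tool_rot: [-3.141, 0.0, -0.076]
contact_force: [-0.7, 0.3, -3.7]
width: 0.0119
grasp_force: 99.0
time_s: 16.7
position: [0.5687, 0.0817, 0.0584]
tool_rot: [-3.141, -0.001, -0.077]
contact_force: [-0.3, 0.3, -3.3]
width: 0.012
grasp_force: 99.0
```

```bash

python3 -m inch '[{"dp":[0,0,0.006],"dr":[0,0,0],"grip":0},{"dp":[0,0,0],"dr":[0,0,0],"grip":0}]'
python3 -m inch '[{"dp":[0,0,0.005],"dr":[0,0,0],"grip":0},{"dp":[0,0,0],"dr":[0,0,0],"grip":0}]'
```

```text
time_s: 16.9
position: [0.5686, 0.0817, 0.0564]
tool_rot: [-3.141, -0.001, -0.077]
contact_force: [0.2, 0.7, -3.8]
width: 0.0117
grasp_force: 99.0
time_s: 17.1
position: [0.569, 0.0817, 0.0557]
tool_rot: [-3.141, -0.002, -0.077]
contact_force: [1.1, -1.1, -0.3]
width: 0.0117
grasp_force: 99.4
```

Contact has started at the expected height. One more small step, then release and lift.

```bash

python3 -m inch '[{"dp":[0,0,0.003],"dr":[0,0,0],"grip":0},{"dp":[0,0,0],"dr":[0,0,0],"grip":0.2},{"dp":[0,0,0],"dr":[0,0,0],"grip":0.4},{"dp":[0,0,0],"dr":[0,0,0],"grip":0.4},{"dp":[0,0,0],"dr":[0,0,0],"grip":0.4}]'
python3 -m inch '[{"dp":[0,0,-0.05],"dr":[0,0,0],"grip":0.4},{"dp":[0,0,-0.1],"dr":[0,0,0],"grip":0.5},{"dp":[0,0,-0.15],"dr":[0,0,0],"grip":0.5},{"dp":[0,0,-0.15],"dr":[0,0,0],"grip":0.5},{"dp":[0,0,-0.05],"dr":[0,0,0],"grip":0.5},{"dp":[0,0,0],"dr":[0,0,0],"grip":0.5},{"dp":[0,0,0],"dr":[0,0,0],"grip":0.5}]'
python3 - <<'E'
from h import *
rib(z=.077,center=(.57,.08),rad=.08,name="w7")
plan([.5975,-.200,.21],-.78)
E
```

```text
time_s: 17.6
position: [0.5688, 0.0817, 0.0542]
tool_rot: [-3.141, -0.002, -0.077]
contact_force: [0.4, 0.5, 2.1]
width: 0.0342
grasp_force: 0.7
time_s: 18.3
position: [0.5682, 0.0816, 0.2032]
tool_rot: [-3.141, -0.0, -0.077]
contact_force: [-0.5, -0.2, -0.7]
width: 0.0427
grasp_force: 0.0
rib px [320. 228.] xy [569.6  81.6] [11.7 56.3] 85.3
rib px [398. 229.] xy [565.9  22.7] [15.7 56.3] 85.3
rib px [244. 228.] xy [575.3 139.8] [15.5 55.7] 85.1
rib px [354. 216.] xy [577.2  55.6] [ 2.8 72.3] 85.0
rib px [287. 213.] xy [583.1 105.6] [ 2.3 69.7] 84.3
t 18.35 pos [0.5678 0.0816 0.202 ] rot [ 3.142e+00  2.000e-03 -7.700e-02]
 turn 5 x [0.0001 0.0003 0.0938]  shift 7 x [ 0.1044  0.0854 -0.0038]
```

```bash

python3 -m inch '[{"dp":[0,0,0],"dr":[0,0,0.0938],"grip":0.5},{"dp":[0,0,0],"dr":[0,0,0.0938],"grip":0.5},{"dp":[0,0,0],"dr":[0,0,0.0938],"grip":0.5},{"dp":[0,0,0],"dr":[0,0,0.0938],"grip":0.5},{"dp":[0,0,0],"dr":[0,0,0.0938],"grip":0.5}]'
python3 -m inch '[{"dp":[0.1044,0.0854,-0.004],"dr":[0,0,0],"grip":0.5},{"dp":[0.1044,0.0854,-0.004],"dr":[0,0,0],"grip":0.5},{"dp":[0.1044,0.0854,-0.004],"dr":[0,0,0],"grip":0.5},{"dp":[0.1044,0.0854,-0.004],"dr":[0,0,0],"grip":0.5},{"dp":[0.1044,0.0854,-0.004],"dr":[0,0,0],"grip":0.5},{"dp":[0.1044,0.0854,-0.004],"dr":[0,0,0],"grip":0.5},{"dp":[0.1044,0.0854,-0.004],"dr":[0,0,0],"grip":0.5},{"dp":[0,0,0],"dr":[0,0,0],"grip":0.5}]'
python3 -m inch '[{"dp":[0,0,0],"dr":[0,0,0],"grip":0.5}]'
python3 - <<'E'
from h import *
rib(center=(.5975,-.20),name="w8")
plan([.5975,-.2,.06],-.785)
E
```

```text
time_s: 18.85
position: [0.5674, 0.0815, 0.2009]
tool_rot: [3.139, 0.003, -0.786]
contact_force: [0.9, 0.2, 0.1]
width: 0.0425
grasp_force: 0.0
time_s: 19.65
position: [0.5968, -0.2046, 0.2085]
tool_rot: [3.139, 0.004, -0.786]
contact_force: [-0.7, 0.8, 0.6]
width: 0.0423
grasp_force: 0.0
time_s: 19.75
position: [0.5973, -0.2005, 0.2093]
tool_rot: [3.141, 0.004, -0.782]
contact_force: [0.2, 0.5, -0.4]
width: 0.0428
grasp_force: 0.0
rib px [321. 222.] xy [ 599.1 -202.8] [11.9 55.4] 43.4
t 19.8 pos [ 0.5975 -0.1995  0.2101] rot [-3.142e+00  3.000e-03 -7.800e-01]
 turn 1 x [-0.      0.0022  0.0031]  shift 4 x [0.0003 0.0003 0.1251]
```

```bash

python3 -m inch '[{"dp":[0.008,0.003,0.1],"dr":[0,0.002,0.013],"grip":0.5},{"dp":[0,0,0.14],"dr":[0,0,0],"grip":0.5},{"dp":[0,0,0.14],"dr":[0,0,0],"grip":0.5},{"dp":[0,0,0.08],"dr":[0,0,0],"grip":0.5},{"dp":[0,0,0.04],"dr":[0,0,0],"grip":0.5},{"dp":[0,0,0],"dr":[0,0,0],"grip":0.5},{"dp":[0,0,0],"dr":[0,0,0],"grip":0.5}]' 100
python3 - <<'E'
from h import *
plan([.5985,-.2018,.0465],-.80)
E
```

```text
time_s: 20.5
position: [0.6004, -0.2021, 0.064]
tool_rot: [-3.14, -0.005, -0.799]
contact_force: [-0.5, -0.2, 0.1]
width: 0.0426
grasp_force: 0.0
t 20.5 pos [ 0.6004 -0.2021  0.064 ] rot [-3.14  -0.005 -0.799]
 turn 1 x [-0.0014 -0.0035  0.0009]  shift 1 x [-0.0051  0.0038  0.0585]
```

```bash

python3 -m inch '[{"dp":[-0.005,0.004,0.03],"dr":[-0.001,-0.0035,0],"grip":0.5},{"dp":[0,0,0.026],"dr":[0,0,0],"grip":0.5},{"dp":[0,0,0],"dr":[0,0,0],"grip":0.5},{"dp":[0,0,0],"dr":[0,0,0],"grip":0},{"dp":[0,0,0],"dr":[0,0,0],"grip":0},{"dp":[0,0,0],"dr":[0,0,0],"grip":0},{"dp":[0,0,0],"dr":[0,0,0],"grip":0},{"dp":[0,0,0],"dr":[0,0,0],"grip":0}]' 100
```

```text
time_s: 21.3
position: [0.598, -0.2024, 0.0462]
tool_rot: [-3.142, 0.001, -0.8]
contact_force: [0.0, 0.6, 2.2]
width: 0.0115
grasp_force: 99.0
```

```bash

python3 -m inch '[{"dp":[0,0,0],"dr":[0,0,0],"grip":0},{"dp":[0,0,-0.03],"dr":[0,0,0],"grip":0},{"dp":[0,0,-0.1],"dr":[0,0,0],"grip":0},{"dp":[0,0,-0.15],"dr":[0,0,0],"grip":0},{"dp":[0,0,-0.15],"dr":[0,0,0],"grip":0},{"dp":[0,0,-0.1],"dr":[0,0,0],"grip":0},{"dp":[0,0,-0.03],"dr":[0,0,0],"grip":0}]'
python3 -m inch '[{"dp":[0,0,0],"dr":[0,0,-0.06],"grip":0},{"dp":[0,0,0],"dr":[0,0,-0.09],"grip":0},{"dp":[0,0,0],"dr":[0,0,-0.09],"grip":0},{"dp":[0,0,0],"dr":[0,0,-0.09],"grip":0},{"dp":[0,0,0],"dr":[0,0,-0.09],"grip":0},{"dp":[0,0,0],"dr":[0,0,-0.06],"grip":0}]'
python3 - <<'E'
from h import *
plan([.5782,.2055,.21],-.0776)
E
```

```text
time_s: 22.0
position: [0.5989, -0.203, 0.2182]
tool_rot: [-3.14, -0.004, -0.8]
contact_force: [-0.6, -0.8, -4.3]
width: 0.0121
grasp_force: 98.3
time_s: 22.6
position: [0.5972, -0.2023, 0.2103]
tool_rot: [-3.139, 0.006, -0.075]
contact_force: [-0.3, -0.5, -4.2]
width: 0.0118
grasp_force: 98.2
t 22.6 pos [ 0.5972 -0.2023  0.2103] rot [-3.139  0.006 -0.075]
 turn 1 x [-0.0016  0.0043  0.0019]  shift 10 x [-1.69e-02 -1.35e-01  1.00e-04]
```

```bash

python3 -m inch '[{"dp":[-0.0084,-0.0675,0],"dr":[-0.001,0.004,0.002],"grip":0},{"dp":[-0.0168,-0.135,0],"dr":[0,0,0],"grip":0},{"dp":[-0.0168,-0.135,0],"dr":[0,0,0],"grip":0},{"dp":[-0.0168,-0.135,0],"dr":[0,0,0],"grip":0},{"dp":[-0.0168,-0.135,0],"dr":[0,0,0],"grip":0},{"dp":[-0.0168,-0.135,0],"dr":[0,0,0],"grip":0},{"dp":[-0.0168,-0.135,0],"dr":[0,0,0],"grip":0},{"dp":[-0.0168,-0.135,0],"dr":[0,0,0],"grip":0}]'
python3 -m inch '[{"dp":[-0.0168,-0.135,0],"dr":[0,0,0],"grip":0},{"dp":[-0.0168,-0.135,0],"dr":[0,0,0],"grip":0},{"dp":[-0.0084,-0.0675,0],"dr":[0,0,0],"grip":0},{"dp":[0,0,0],"dr":[0,0,0],"grip":0},{"dp":[0,0,0],"dr":[0,0,0],"grip":0}]'
python3 - <<'E'
from h import *
plan([.5784,.2045,.09],-.0776)
im=vision.grab_frame("wrist")[:,:,::-1]; cv2.imwrite("pics/w9.png",im)
hsv=cv2.cvtColor(im,cv2.COLOR_BGR2HSV).astype(int)
p=proj("wrist",[[.6254,.2046,.036],[.6254-.008,.2046,.03]]);print("rear wall px",p)
# white side wall top and dark divider along the row just below the rear wall
r=int(p[0,1])+14; m=(hsv[r,:,2]<60); e=np.where(np.diff(m.astype(int)))[0]; print(r,"dark edges",e.tolist()); 
b=(hsv[r,:,2]>190)&(hsv[r,:,1]<40); print("bright edges",np.where(np.diff(b.astype(int)))[0].tolist())
a=-.0776
for q in ([.04,.124,.036],[.04,.062,.022],[.04,.0,.022]): print(q,np.round(proj("wrist",[[.571+q[0]*np.cos(a)-q[1]*np.sin(a),.1115+q[0]*np.sin(a)+q[1]*np.cos(a),q[2]]]),1))
E
```

```text
time_s: 23.4
position: [0.5842, 0.1048, 0.2103]
tool_rot: [3.14, 0.0, -0.083]
contact_force: [1.2, -0.4, -5.2]
width: 0.012
grasp_force: 98.3
time_s: 23.9
position: [0.5804, 0.2052, 0.2106]
tool_rot: [3.139, -0.001, -0.082]
contact_force: [0.5, -0.1, -4.8]
width: 0.0119
grasp_force: 98.5
t 23.9 pos [0.5804 0.2052 0.2106] rot [ 3.139e+00 -1.000e-03 -8.200e-02]
 turn 1 x [ 0.0018 -0.0005 -0.0027]  shift 3 x [-0.0022  0.001   0.134 ]
rear wall px [[315.90797554 168.03577437]
 [316.75360994 176.70511249]]
182 dark edges [352, 355]
bright edges [92, 287, 324, 351, 365, 392, 404, 406, 408, 428, 437, 460, 616]
[0.04, 0.124, 0.036] [[284.8 176.5]]
[0.04, 0.062, 0.022] [[354.9 174.6]]
[0.04, 0.0, 0.022] [[423.2 174.4]]
```

```bash

python3 -m inch '[{"dp":[-0.006,0.003,0.06],"dr":[0.002,0,-0.003],"grip":0},{"dp":[0,0,0.11],"dr":[0,0,0],"grip":0},{"dp":[0,0,0.11],"dr":[0,0,0],"grip":0},{"dp":[0,0,0.08],"dr":[0,0,0],"grip":0},{"dp":[0,0,0.04],"dr":[0,0,0],"grip":0},{"dp":[0,0,0],"dr":[0,0,0],"grip":0},{"dp":[0,0,0],"dr":[0,0,0],"grip":0}]'
python3 - <<'E'
from h import *
plan([.5784,.2045,.0585],-.0776)
E
```

```text
time_s: 24.65
position: [0.5804, 0.2043, 0.0944]
tool_rot: [-3.139, -0.006, -0.079]
contact_force: [-0.5, -0.1, -4.8]
width: 0.0115
grasp_force: 98.4
t 24.65 pos [0.5804 0.2043 0.0944] rot [-3.139 -0.006 -0.079]
 turn 1 x [-0.0018 -0.0038 -0.0009]  shift 1 x [-0.0067 -0.0003  0.1196]
```

```bash

python3 -m inch '[{"dp":[-0.0065,0,0.03],"dr":[-0.001,-0.0035,0],"grip":0},{"dp":[0,0,0.04],"dr":[0,0,0],"grip":0},{"dp":[0,0,0.03],"dr":[0,0,0],"grip":0},{"dp":[0,0,0.012],"dr":[0,0,0],"grip":0},{"dp":[0,0,0],"dr":[0,0,0],"grip":0},{"dp":[0,0,0],"dr":[0,0,0],"grip":0}]'
python3 -m inch '[{"dp":[0,0,0.005],"dr":[0,0,0],"grip":0},{"dp":[0,0,0],"dr":[0,0,0],"grip":0}]'
python3 -m inch '[{"dp":[0,0,0.005],"dr":[0,0,0],"grip":0},{"dp":[0,0,0],"dr":[0,0,0],"grip":0}]'
```

```text
time_s: 25.25
position: [0.5779, 0.205, 0.0597]
tool_rot: [-3.141, 0.001, -0.078]
contact_force: [0.2, -0.2, -4.2]
width: 0.0116
grasp_force: 98.5
time_s: 25.45
position: [0.5781, 0.205, 0.0584]
tool_rot: [-3.141, 0.0, -0.078]
contact_force: [0.0, 0.5, -5.3]
width: 0.0116
grasp_force: 98.5
time_s: 25.65
position: [0.5778, 0.2049, 0.0565]
tool_rot: [-3.141, 0.001, -0.078]
contact_force: [-0.3, 0.5, -5.7]
width: 0.012
grasp_force: 98.5
```

```bash

python3 -m inch '[{"dp":[0,0,0.004],"dr":[0,0,0],"grip":0},{"dp":[0,0,0],"dr":[0,0,0],"grip":0}]'
python3 -m inch '[{"dp":[0,0,0.002],"dr":[0,0,0],"grip":0},{"dp":[0,0,0],"dr":[0,0,0],"grip":0}]'
```

```text
time_s: 25.85
position: [0.5782, 0.205, 0.0562]
tool_rot: [-3.14, -0.0, -0.078]
contact_force: [-1.4, -0.5, -0.6]
width: 0.012
grasp_force: 99.0
time_s: 26.05
position: [0.5785, 0.205, 0.0562]
tool_rot: [-3.14, -0.001, -0.078]
contact_force: [-1.2, -0.2, 4.1]
width: 0.0117
grasp_force: 99.8
```

```bash

python3 -m inch '[{"dp":[0,0,0],"dr":[0,0,0],"grip":0.2},{"dp":[0,0,0],"dr":[0,0,0],"grip":0.4},{"dp":[0,0,0],"dr":[0,0,0],"grip":0.4},{"dp":[0,0,0],"dr":[0,0,0],"grip":0.4}]'
python3 -m inch '[{"dp":[0,0,-0.05],"dr":[0,0,0],"grip":0.4},{"dp":[0,0,-0.1],"dr":[0,0,0],"grip":0.5},{"dp":[0,0,-0.15],"dr":[0,0,0],"grip":0.5},{"dp":[0,0,-0.15],"dr":[0,0,0],"grip":0.5},{"dp":[0,0,-0.05],"dr":[0,0,0],"grip":0},{"dp":[0,0,0],"dr":[0,0,0],"grip":0},{"dp":[0,0,0],"dr":[0,0,0],"grip":0}]'
python3 - <<'E'
from h import *
rib(z=.077,center=(.575,.17),rad=.1,name="w10")
plan([.470,.120,.16],-.0776)
E
```

```text
time_s: 26.45
position: [0.5778, 0.2049, 0.0545]
tool_rot: [-3.141, 0.001, -0.078]
contact_force: [-0.2, -0.7, -0.4]
width: 0.0342
grasp_force: 0.0
time_s: 27.15
position: [0.5778, 0.2047, 0.2041]
tool_rot: [-3.141, 0.002, -0.078]
contact_force: [0.4, 0.3, -0.5]
width: 0.0005
grasp_force: 0.0
rib px [475. 227.] xy [570.5  86.4] [20.1 55.4] 85.1
rib px [320. 228.] xy [579.6 204.9] [11.4 56.4] 85.2
rib px [399. 227.] xy [576.1 144.6] [15.8 55.7] 85.0
rib px [354. 214.] xy [587.6 179.1] [ 2.9 74.7] 85.1
t 27.2 pos [0.5774 0.2046 0.2026] rot [ 3.141  0.004 -0.078]
 turn 1 x [ 0.0002  0.0025 -0.0003]  shift 4 x [-0.0837  0.0772  0.0355]
```

All four modules are in and straight. Now I'll move in front of the drawer face.

```bash

python3 -m inch '[{"dp":[-0.0837,0.0772,0],"dr":[0,0.0025,0],"grip":0},{"dp":[-0.0837,0.0772,0.03],"dr":[0,0,0],"grip":0},{"dp":[-0.0837,0.0772,0.05],"dr":[0,0,0],"grip":0},{"dp":[-0.0837,0.0772,0.05],"dr":[0,0,0],"grip":0},{"dp":[0,0,0.13],"dr":[0,0,0],"grip":0},{"dp":[0,0,0.13],"dr":[0,0,0],"grip":0},{"dp":[0,0,0.12],"dr":[0,0,0],"grip":0},{"dp":[0,0,0],"dr":[0,0,0],"grip":0}]'
python3 -m inch '[{"dp":[0,0,0],"dr":[0,0,0],"grip":0}]'
python3 - <<'E'
from h import *
plan([.507,.1165,.041],-.0776); plan([.628,.107,.041],-.0776)
E
```

```text
time_s: 28.0
position: [0.4657, 0.1193, 0.0433]
tool_rot: [3.139, 0.011, -0.078]
contact_force: [-1.7, -0.6, -0.8]
width: -0.0005
grasp_force: 0.0
time_s: 28.1
position: [0.4698, 0.1201, 0.0501]
tool_rot: [3.141, 0.001, -0.078]
contact_force: [0.3, -0.3, 0.8]
width: 0.0
grasp_force: 0.0
t 28.1 pos [0.4698 0.1201 0.0501] rot [ 3.141e+00  1.000e-03 -7.800e-02]
 turn 1 x [ 0.0001  0.0007 -0.0003]  shift 1 x [0.1245 0.0025 0.0305]
t 28.1 pos [0.4698 0.1201 0.0501] rot [ 3.141e+00  1.000e-03 -7.800e-02]
 turn 1 x [ 0.0001  0.0007 -0.0003]  shift 4 x [0.1323 0.0007 0.0076]
```

```bash

python3 -m inch '[{"dp":[0.03,0.001,0.015],"dr":[0,0,0],"grip":0},{"dp":[0.03,0.001,0.015],"dr":[0,0,0],"grip":0},{"dp":[0.025,0,0],"dr":[0,0,0],"grip":0},{"dp":[0.02,0,0],"dr":[0,0,0],"grip":0},{"dp":[0.02,0,0],"dr":[0,0,0],"grip":0},{"dp":[0.02,0,0],"dr":[0,0,0],"grip":0},{"dp":[0.025,0,0],"dr":[0,0,0],"grip":0},{"dp":[0.025,0,0],"dr":[0,0,0],"grip":0}]'
python3 - <<'E'
from h import *
plan([.628,.107,.041],-.0776)
E
```

```text
time_s: 28.9
position: [0.53, 0.1151, 0.0428]
tool_rot: [-3.141, -0.003, -0.078]
contact_force: [-1.8, 0.2, 0.8]
width: -0.0002
grasp_force: 0.9
t 28.9 pos [0.53   0.1151 0.0428] rot [-3.141e+00 -3.000e-03 -7.800e-02]
 turn 1 x [-0.0005 -0.002  -0.0003]  shift 3 x [0.1093 0.0005 0.002 ]
```

Pushing with about 2 N, as expected. Continuing.

```bash

python3 -m inch '[{"dp":[0.03,0,0],"dr":[0,0,0],"grip":0},{"dp":[0.04,0,0],"dr":[0,0,0],"grip":0},{"dp":[0.04,0,0],"dr":[0,0,0],"grip":0},{"dp":[0.04,0,0],"dr":[0,0,0],"grip":0},{"dp":[0.04,0,0],"dr":[0,0,0],"grip":0},{"dp":[0.03,0,0],"dr":[0,0,0],"grip":0},{"dp":[0.02,0,0],"dr":[0,0,0],"grip":0},{"dp":[0,0,0],"dr":[0,0,0],"grip":0}]'
python3 - <<'E'
from h import *
plan([.628,.107,.041],-.0776)
E
```

```text
time_s: 29.7
position: [0.6019, 0.1095, 0.0427]
tool_rot: [-3.141, -0.003, -0.078]
contact_force: [-0.3, 0.0, -0.2]
width: -0.0001
grasp_force: 0.0
t 29.7 pos [0.6019 0.1095 0.0427] rot [-3.141e+00 -3.000e-03 -7.800e-02]
 turn 1 x [-0.0006 -0.0022 -0.0005]  shift 1 x [0.0874 0.0016 0.0056]
```

```bash

python3 -m inch '[{"dp":[0.015,0,0],"dr":[0,0,0],"grip":0},{"dp":[0.02,0,0],"dr":[0,0,0],"grip":0},{"dp":[0.015,0,0],"dr":[0,0,0],"grip":0},{"dp":[0,0,0],"dr":[0,0,0],"grip":0}]'
python3 -m inch '[{"dp":[0.012,0,0],"dr":[0,0,0],"grip":0},{"dp":[0.012,0,0],"dr":[0,0,0],"grip":0}]'
python3 -m inch '[{"dp":[0.012,0,0],"dr":[0,0,0],"grip":0},{"dp":[0.01,0,0],"dr":[0,0,0],"grip":0}]'
python3 -m inch '[{"dp":[0.01,0,0],"dr":[0,0,0],"grip":0},{"dp":[0,0,0],"dr":[0,0,0],"grip":0}]'
```

```text
time_s: 30.1
position: [0.6168, 0.1084, 0.043]
tool_rot: [-3.141, -0.004, -0.078]
contact_force: [-0.5, -0.6, -0.1]
width: -0.0001
grasp_force: 0.0
time_s: 30.3
position: [0.6197, 0.1082, 0.0431]
tool_rot: [-3.141, 0.006, -0.078]
contact_force: [-18.1, 0.0, 10.9]
width: 0.0002
grasp_force: 8.5
time_s: 30.5
position: [0.6268, 0.1076, 0.043]
tool_rot: [-3.141, 0.005, -0.078]
contact_force: [-27.7, 0.6, 11.6]
width: 0.0
grasp_force: 0.0
time_s: 30.7
position: [0.6265, 0.1074, 0.042]
tool_rot: [3.141, 0.013, -0.078]
contact_force: [-29.8, 0.0, 10.2]
width: 0.0004
grasp_force: 0.0
```

30 N at TCP x=.6265 is the stop: face ≈ .638, where the housing front is. Backing off, then checking.

```bash

python3 -m inch '[{"dp":[-0.03,0,0],"dr":[0,0,0],"grip":0},{"dp":[-0.1,0,0],"dr":[0,0,0],"grip":0},{"dp":[-0.15,0,0],"dr":[0,0,0],"grip":0},{"dp":[-0.1,0,-0.1],"dr":[0,0,0],"grip":0},{"dp":[0,0,-0.15],"dr":[0,0,0],"grip":0},{"dp":[0,0,-0.15],"dr":[0,0,0],"grip":0},{"dp":[0,0,-0.1],"dr":[0,0,0],"grip":0},{"dp":[0,0,0],"dr":[0,0,0],"grip":0}]'
python3 -m inch '[{"dp":[0,0,0],"dr":[0,0,0],"grip":0},{"dp":[0,0,0],"dr":[0,0,0],"grip":0}]'
python3 - <<'E'
from h import *
im=vision.grab_frame("wrist")[:,:,::-1]; cv2.imwrite("pics/w11.png",im); t=vision.grab_frame("top")[:,:,::-1]; cv2.imwrite("pics/t11.png",t)
hsv=cv2.cvtColor(im,cv2.COLOR_BGR2HSV).astype(int)
for y in (.06,.108,.16,.2):
    hx=.639+.0776*(y-.105)   # front plane
    p=proj("wrist",[[hx,y,.098],[hx,y,.054],[hx,y,.006]]); u=int(p[1,0])
    col=hsv[:,u]; s="".join("R" if (c[0]<10 or c[0]>170) and c[1]>120 else "W" if c[1]<45 and c[2]>170 else "B" if c[2]<60 else "." for c in col[:int(p[2,1])+15]); 
    import itertools; k=0;o=[]
    for ch,g in itertools.groupby(s): n=len(list(g)); o.append(f"{ch}{k}-{k+n-1}"); k+=n
    print(y,u,"exp rows roof/panel top/bottom",np.round(p[:,1]),o[-9:])
# bottle in top view: red near dish
h=cv2.cvtColor(t,cv2.COLOR_BGR2HSV).astype(int); m=((h[...,0]<10)|(h[...,0]>170))&(h[...,1]>120); m[:, :360]=0;m[:,400:]=0;m[:255]=0;m[300:]=0
v,u=np.nonzero(m); print("bottle red px",len(u), plane("top",[[u.mean(),v.mean()]],.06) if len(u) else "")
a=cv2.imread("pics/top0.png").astype(int); d=(abs(t.astype(int)-a).max(2)>50).astype(np.uint8)
n,_,st,ce=cv2.connectedComponentsWithStats(d); print([(st[i,:4].tolist(),int(st[i,4])) for i in range(1,n) if st[i,4]>12])
print(status.get_state()["position"])
E
```

```text
time_s: 31.5
position: [0.5211, 0.1163, 0.1997]
tool_rot: [-3.138, -0.015, -0.078]
contact_force: [0.4, -0.9, 0.4]
width: 0.0001
grasp_force: 0.0
time_s: 31.7
position: [0.5184, 0.1158, 0.1912]
tool_rot: [-3.141, -0.001, -0.078]
contact_force: [-0.1, -0.6, -1.0]
width: -0.0001
grasp_force: 0.0
0.06 386 exp rows roof/panel top/bottom [47. 63. 74.] ['R0-47', 'B48-48', '.49-75', 'W76-88']
0.108 318 exp rows roof/panel top/bottom [47. 62. 74.] ['R0-46', '.47-58', 'W59-60', '.61-64', 'B65-70', '.71-72', 'R73-73', '.74-76', 'W77-88']
0.16 245 exp rows roof/panel top/bottom [48. 63. 75.] ['R0-47', 'B48-51', '.52-59', 'W60-60', '.61-72', 'R73-73', '.74-75', 'W76-88']
0.2 189 exp rows roof/panel top/bottom [49. 64. 75.] ['R0-47', 'B48-48', '.49-72', 'R73-73', '.74-75', 'W76-89']
bottle red px 40 [[ 0.45469378 -0.19447259  0.06      ]]
[([220, 201, 101, 49], 1417), ([369, 209, 47, 32], 881), ([423, 215, 10, 9], 15), ([423, 214, 48, 32], 862), ([199, 217, 63, 116], 754), ([263, 220, 20, 51], 391), ([290, 222, 22, 28], 515), ([314, 222, 24, 35], 607), ([365, 228, 13, 12], 34), ([352, 245, 180, 132], 7214), ([380, 260, 13, 4], 23), ([266, 271, 9, 33], 94), ([375, 271, 15, 11], 131), ([391, 272, 7, 9], 55), ([271, 301, 19, 57], 233), ([223, 322, 49, 24], 425), ([212, 335, 4, 17], 27), ([263, 344, 25, 32], 256), ([222, 351, 7, 15], 63), ([231, 355, 11, 7], 59), ([533, 355, 76, 93], 1974), ([227, 365, 91, 115], 3966), ([588, 367, 33, 24], 322), ([320, 368, 173, 52], 5562), ([531, 373, 5, 3], 13), ([254, 379, 29, 20], 232), ([579, 389, 61, 42], 1146), ([325, 409, 9, 11], 44), ([395, 411, 182, 69], 5688), ([298, 430, 7, 8], 34), ([328, 439, 8, 11], 39), ([338, 438, 9, 25], 109), ([281, 450, 28, 30], 569), ([223, 452, 8, 3], 14), ([594, 462, 14, 18], 160), ([635, 462, 5, 4], 16), ([343, 466, 11, 14], 96), ([611, 468, 6, 4], 17), ([229, 476, 5, 4], 13), ([369, 477, 9, 3], 16)]
[0.51822304 0.11575535 0.19073524]
```

The panel edge is flush with the housing front (rows 60–61, expected 62). The bottle is centred over the dish, and the arm is clear of everything.

```bash
python3 -c "
from rig import ticket
print(ticket.finish_job())"
```

```text
the job is handed in; nothing more can be done
None
```

I handed the job in after about 32 s of robot time: the bottle stands in the dish, all four modules lie flat and straight in their bays, and the drawer is pushed home to its stop; the judge's verdict wasn't shown.

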